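Set out the frit jars from the carousel

TASK

Set out the glass colours for the next job: for every frit jar in the carousel, gently turn the carousel by its knob until that jar faces the opening of the wire guard, lift it out there, and stand it fully down in the tray nest marked with its colour. The dropper bottle and the roll of black tape stay in the carousel; when all the jars are out, leave the carousel turned so that the dropper bottle faces the opening, the knob let go. Leave the other things on the bench alone.

Things in the scene. Friction and masses are not known exactly. Their poses are not given: they have to be found in the camera images.
- carousel_plate (a joint): Angle (rad) by which the carousel plate has been turned since the start, growing anticlockwise seen from above; no end stops. It starts at 0 in any orientation. Six pockets, 60 degrees apart. Stiff pivot (about 0.12 N m): the plate stays where it is left. Jars may tip if it is jerked; 0.5 rad/s is safe.
- carousel_knob (a point): Centre of the black hexagon knob, fixed to the carousel plate and turning with it: 40 mm across flats, 42 mm tall, on the carousel's vertical axis, 192 mm above the bench, clear above the guard. One pair of flats faces along this point's x axis, the others at 60 degree steps. Pocket 0 lies toward this point's -x; the six pockets lie 125 mm from this axis.
- opening (a point): The picking place, fixed to the stand: on the plate's top face (32 mm above the bench), 125 mm from the carousel's axis, in the middle of the guard's opening, on the side nearer the robot; the pocket that faces the opening is centred here. Its -x axis points outward from the axis. A yellow block on the bench marks the opening.
- carousel_stand: Fixed stand; origin on the bench, on the carousel's axis; its -x points to the opening. Carries a blue plate 328 mm across (top 32 mm above the bench) and a wire guard: steel bars 6 mm thick, 152 mm above the bench, 78 to 182 mm from the axis, over all the circle except 70 degrees either side of the opening.
- tape_centre (a point): Centre of a small black roll of tape, 53 mm across, 19 mm high, lying flat in a pocket of the carousel: it stays there.
- dropper_centre (a point): Centre (51 mm up) of a brown dropper bottle with black bulb, 33 mm across, 102 mm tall, standing upright in pocket 0 of the carousel, a narrower pocket (four brass pins 40 mm high): it stays there.
- tray: Loose pale wooden tray, 210 x 210 x 28 mm, 0.9 kg; origin at the centre of its underside. Four round nests 20 mm deep (floor 8 mm above the bench), each with a colour strip on the tray beside it, at the edge.
- tape_pale: Bystander: pale roll of tape, 104 mm across, behind the work; origin at the underside.
- pliers_with_blue_grips: Bystander: pliers with blue grips, 202 mm long, at the right; origin at the underside.
- purple_centre (a point): Centre, half-way up, of the jar with purple frit, white lid: 46 mm across the body, 48 mm across the lid (the top 16 mm), 62 mm tall; z up. It starts upright on the plate in one of the five wide pockets (any of them), between four brass pins 24 mm high, 27 mm from the pocket centre, two to either side of the line from the axis, with 2 to 6 mm of play; it may be absent.
- nest_purple (a point): Centre of the floor of the tray's nest with the purple strip: round, 51 mm wide, 20 mm deep with bevelled mouth; a jar seated there has its centre half its height above this point.
- amber_centre (a point): Centre, half-way up, of the jar with amber frit, black lid: 50 mm across the body, 52 mm across the lid (the top 16 mm), 68 mm tall; z up. It starts upright on the plate in one of the five wide pockets (any of them), between four brass pins 24 mm high, 27 mm from the pocket centre, two to either side of the line from the axis, with 2 to 6 mm of play; it may be absent.
- nest_amber (a point): Centre of the floor of the tray's nest with the amber strip: round, 56 mm wide, 20 mm deep with bevelled mouth; a jar seated there has its centre half its height above this point.
- teal_centre (a point): Centre, half-way up, of the jar with teal frit, white lid: 46 mm across the body, 48 mm across the lid (the top 16 mm), 74 mm tall; z up. It starts upright on the plate in one of the five wide pockets (any of them), between four brass pins 24 mm high, 27 mm from the pocket centre, two to either side of the line from the axis, with 2 to 6 mm of play; it may be absent.
- nest_teal (a point): Centre of the floor of the tray's nest with the teal strip: round, 51 mm wide, 20 mm deep with bevelled mouth; a jar seated there has its centre half its height above this point.
- red_centre (a point): Centre, half-way up, of the jar with red frit, red lid: 50 mm across the body, 52 mm across the lid (the top 16 mm), 62 mm tall; z up. It starts upright on the plate in one of the five wide pockets (any of them), between four brass pins 24 mm high, 27 mm from the pocket centre, two to either side of the line from the axis, with 2 to 6 mm of play; it may be absent.
- nest_red (a point): Centre of the floor of the tray's nest with the red strip: round, 56 mm wide, 20 mm deep with bevelled mouth; a jar seated there has its centre half its height above this point.
Things that resemble listed ones, but are neither listed nor needed, are in the scene too. What is meant by the part that bears red_centre is not green, and is the smaller of those in its own colour.

How it is judged:
By the outcome, as a careful person would: the job done as asked, in the order asked, and still so for the second after the job is handed in, with the robot touching nothing.
Of jar_purple, jar_amber, jar_teal, jar_red only 3 to 4 are there at a start; the rules pass over those that are not, and their reading is None.
At some moment in a run one of tray may be knocked a few centimetres aside while the robot is not near it.
Once in a run the grip may slacken for a moment while it holds something.
It also fails if it takes over 210 s, if anything falls off the work surface, if the arm or the gripper's body presses on something with over 40 N, if the wrist force passes 120 N, or if a joint passes its speed limit or range.

ROBOT

A 6-joint arm with a two-finger parallel gripper is mounted at the origin on a cart in front of the work surface, level with it; the furniture and walls round the work are solid. World frame = base frame: x ahead of the robot, y to its left, z up, the work surface at z = 0. Lengths are in mm, angles in degrees, forces in N, time in s.
With the tool pointing down it reaches from about 300 to 850 mm from the base axis. Payload 4.2 kg.
Tool frame: the origin (TCP) lies on the centre line of the jaws, within the pads' length; the fingertips stand 11 mm ahead of it and the grasp point (between the pads) lies 8 mm behind it; z points along the fingers, y is the line along which they close (so a half turn about z gives the same grasp; the last joint's range is limited). The gripper opens to 91 mm and grips with 3 to 60 N. Pads are 32 mm wide; open, the fingers measure 118 mm over their backs; the gripper's body (76 mm by 178 mm) begins 60 mm behind the grasp point.
Start: joints at [-75, 18.312, 89.639, -0, 72.044, -1.146], TCP at [159.901, -552.335, 224.976] pointing down, gripper open.
Joint ranges: [-177.97, 177.97], [-48.28, 115.42], [12.27, 149.76], [-77.06, 257.06], [2.81, 150.46], [-146.56, 146.56]. Speed limits (degrees/s): [147.25, 147.25, 180, 180, 180, 180].

INTERFACE

Orientations are given as [roll, pitch, yaw] about the fixed x, y, z axes, in that order (R = Rz(yaw) Ry(pitch) Rx(roll)).
In Python, from workcell import env, grab_frame, camera_model, models gives the robot as it stands.
- The arm moves only by the shell command python3 -m crank 'ROWS' [FORCE]. ROWS is text: rows parted by semicolons, each of 7 numbers parted by spaces: the closure, from -1 (fully open) to 1 (shut), so that 0 is half open, then the shift along the tool's x, y, z in mm, then the turn, a rotation vector about the tool's x, y, z in degrees. A call has 1 to 10 rows; each row shifts and turns the commanded pose from where the row before left it, along the tool's axes as they then stand; what a row does not reach is not made up. A row lasts 1/8 s, in which the tool goes at most 62.5 mm and 10.7 degrees, less where a joint would pass 70% of its speed; a pose out of reach is approached as far as the arm can. A call is refused whole if a number of a shift passes 62.5 or a number of a turn 10.7, either way. A call with a gripper value outside its range is refused whole. The fingers move at their own pace and stop on an object; FORCE is the grip in N (left out, the last holds). Time passes only in rows, so rows that do not move let the fingers close. It gives the time, the measured TCP pose, the force, the opening and the grip force at its end, in the units of the state.
- env.state(): the state, without advancing time (a new reading comes with each control period).
- grab_frame(name): name is "side" or "top"; returns the picture (480x640x3 uint8, blue, green, red); there is no depth.
- camera_model(name): a dict with "K" (3x3 intrinsics, pixels), "R" (3x3) and "t" (3): a world point X has camera coordinates R X + t. Camera axes: x right, y down, z forward; pixel columns grow to the right and rows downward; lengths in mm; the calibration is good to about 2 mm. A picture is of the moment at which its call begins. camera_model takes no time and is no camera call.
- env.job_done(): hands the job in; it is judged then, once.
Trained networks look in the newest picture that a camera, given by its name, has taken for a name from the list of things; names that differ only in an ending like _2 or _b are one class to them, and where a whole thing is asked for, a point or a joint stands for the part that bears it (a point fixed in the world has none). Each returns a list of dicts, best first, with "p" (0 to 1); they miss things now and then, are a little off and sometimes report something else, mostly with a low value. They report only what shows in the picture. A call takes as long as a camera call. They do not tell look-alikes from the thing itself.
- models.search_frame(name, camera): "point" ([x, y, z] in mm, in world coordinates, good to about 4 mm: the middle of the surface that is visible of it).
The state is a dict: "time_s": time; "qpos": joint angles; "qvel": joint speeds; "effort": joint torques, N m; "ee_pos": TCP position; "ee_rot": TCP orientation; "force": force on the tool from outside, world axes, zero at the start; "torque": the same for the moment, N m; "gripper_width": finger opening in mm; "gripper_force": force on a finger pad.
Only numpy, scipy, OpenCV 4.12 (cv2) and the standard library are available. Lean on these libraries where they do the work, as an engineer would, in place of code of your own. Each camera call takes 0.05 s, during which the arm holds its last target. There are 200 camera calls.

## Working session

There is one attempt and no reset: what is moved stays moved. The work goes in short steps, Python scripts to look and compute and a shell command to move; the robot and the scene stay as the last step left them, time stands still between calls to the robot, and variables do not carry over. Pictures are saved under pics/ and viewed, at most 14 in all, crops included, and the job is handed in when it is done.

```bash
ls; mkdir -p pics; python3 - <<'E'
from workcell import env, grab_frame, camera_model, models
import cv2
for c in("top","side"):
    cv2.imwrite(f"pics/{c}0.png",grab_frame(c))
    m=camera_model(c); print(c,m["K"],m["R"],m["t"])
    for n in["carousel_knob","tape_centre","dropper_centre","tray","purple_centre","amber_centre","teal_centre","red_centre","nest_purple","nest_amber","nest_teal","nest_red","carousel_stand","opening"]:
        try:
            r=models.search_frame(n,c); print(n,[( [round(float(v)) for v in d["point"]],round(d["p"],2)) for d in r[:4]])
        except Exception as e: print(n,e)
print(env.state())
E
```

```text
pics
top [[510.68339859   0.         319.62698967]
 [  0.         510.68339859 247.10962088]
 [  0.           0.           1.        ]] [[-0.21337902 -0.9769345  -0.00826938]
 [-0.90430597  0.20070485 -0.37676024]
 [ 0.36972979 -0.07291468 -0.9262739 ]] [ 250.33007024  543.61991893 1545.54961725]
carousel_knob [([538, 246, 33], 0.64)]
tape_centre [([558, 371, 54], 0.68)]
dropper_centre [([427, 192, 88], 0.59)]
tray [([475, -231, 28], 0.8)]
purple_centre []
amber_centre [([535, 121, 102], 0.66)]
teal_centre [([644, 176, 107], 0.55)]
red_centre [([583, 581, 88], 0.91), ([431, 616, 63], 0.83), ([443, 315, 89], 0.73)]
nest_purple [([472, -222, 28], 0.63)]
nest_amber [([473, -224, 26], 0.73)]
nest_teal [([469, -225, 29], 0.84)]
nest_red []
carousel_stand [([606, 304, 153], 0.74)]
opening [([610, 304, 156], 0.8)]
side [[507.0119535    0.         317.89018676]
 [  0.         507.0119535  241.00349857]
 [  0.           0.           1.        ]] [[-0.99780242 -0.06325634  0.01972207]
 [-0.05155109  0.5541265  -0.8308347 ]
 [ 0.04162704 -0.83002557 -0.5561697 ]] [ 570.5287908    79.70879019 17
[... 628 characters left out ...]
([612, 338, 153], 0.63)]
{'time_s': 1.5, 'qpos': array([-7.50006669e+01,  1.83123721e+01,  8.96372732e+01, -6.47720962e-04,
        7.20433534e+01, -1.14550780e+00]), 'qvel': array([-0.02485088, -0.04472336,  0.01713201,  0.03348067, -0.07193688,
        0.06074499]), 'effort': array([ 4.86499521e-04, -4.12349403e+01, -2.32226211e+01,  7.28151645e-02,
        3.77192348e-02, -9.86704691e-07]), 'ee_pos': array([ 159.89839214, -552.35567991,  224.98291184]), 'ee_rot': array([1.79993012e+02, 7.56038655e-04, 1.61450405e+01]), 'force': array([ 0.43534731, -0.35803654,  0.57385315]), 'torque': array([-0.01899267, -0.02747751, -0.02717629]), 'gripper_force': 0.0, 'gripper_width': 91.20571912736148}
```

View pics/top0.png

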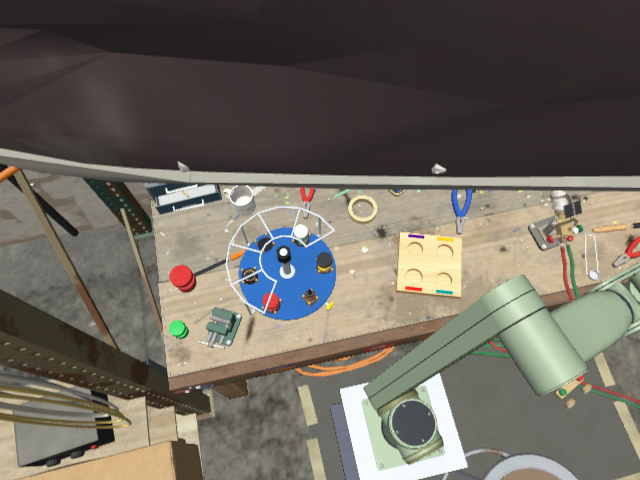

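View pics/side0.png

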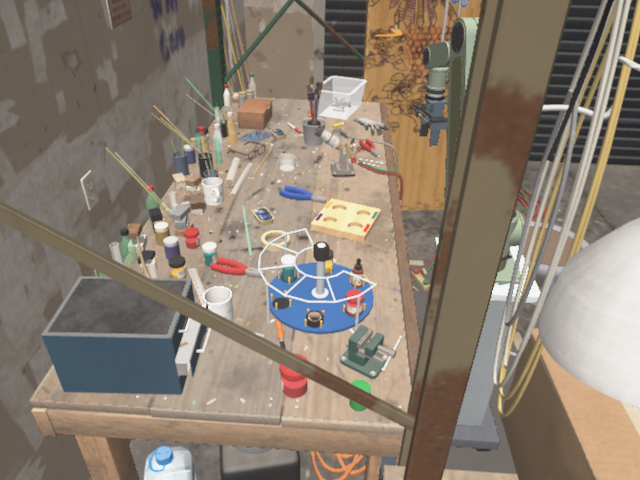

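```bash
python3 - <<'E'
import cv2,numpy as np
a=cv2.imread("pics/top0.png")[195:335,150:350]; b=cv2.imread("pics/side0.png")[220:400,220:420]
a=cv2.resize(a,(660,462),interpolation=3);t=cv2.resize(cv2.imread("pics/top0.png")[225:305,385:475],(337,300),interpolation=3)
b=cv2.resize(b,(560,504),interpolation=3)
cv2.imwrite("pics/c1.png",a);cv2.imwrite("pics/c2.png",b)
cv2.imwrite("pics/c3.png",cv2.resize(t,(450,400)))
E
```

```text
(no output)
```

View pics/c1.png

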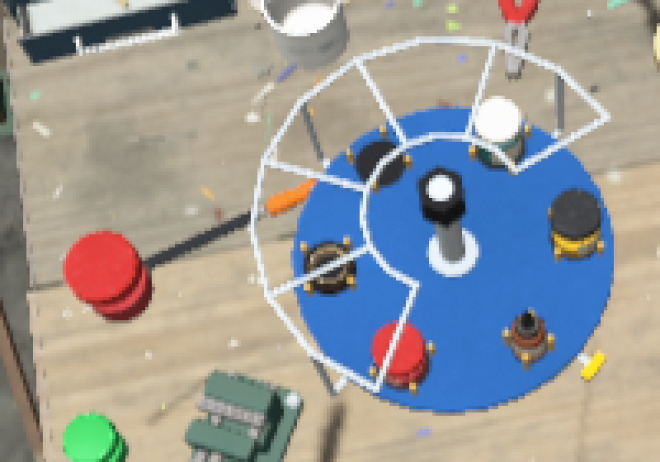

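View pics/c2.png

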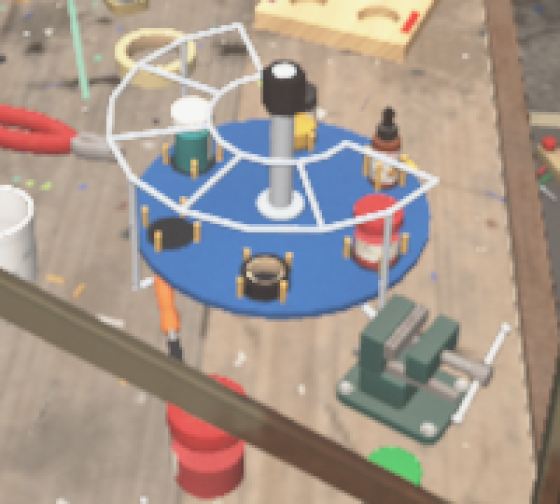

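View pics/c3.png

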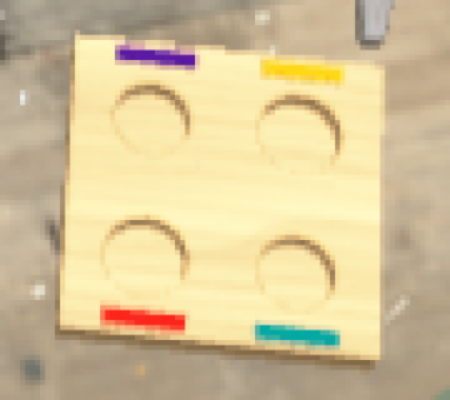

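Top picture: the carousel holds teal (301,233), amber (324,262), dropper (310,297), red (271,301), tape (249,275) and an empty pocket (263,243); purple is absent. There are three red-lid candidates: the jar in the carousel (271,301), the big red one (182,278) and the green one (178,328). The small red jar in the carousel is the one meant, because it stands among pins and is the smaller of the reds. The enlarged crop confirms this. The tray's strips are purple top left, amber top right, red bottom left and teal bottom right. Next I'll measure these precisely.

```bash
cat > h.py <<'E'
from workcell import env, grab_frame, camera_model, models
import cv2, numpy as np
from scipy.optimize import least_squares
def unproj(c,uv,z):
    m=camera_model(c);K,R,t=map(np.array,(m["K"],m["R"],m["t"]))
    uv=np.atleast_2d(uv).astype(float);d=(np.c_[uv,np.ones(len(uv))]@np.linalg.inv(K).T)@R
    o=-R.T@t;return (o+d*((z-o[2])/d[:,2])[:,None])[:,:2]
def mask(im,lo,hi,roi):
    h=cv2.inRange(cv2.cvtColor(im,cv2.COLOR_BGR2HSV),lo,hi);o=np.zeros_like(h);x0,y0,x1,y1=roi
    o[y0:y1,x0:x1]=h[y0:y1,x0:x1];return o
def big(m):
    n,l,s,c=cv2.connectedComponentsWithStats(m);i=1+np.argmax(s[1:,4]);return (l==i).astype(np.uint8)*255,c[i],s[i,4]
def go(p,yaw=None):
    "tool-frame shift (mm) and z turn to TCP target"
    s=env.state();y0=s["ee_rot"][2];d=np.array(p)-s["ee_pos"];a=np.radians(y0)
    x=np.array([np.cos(a),np.sin(a)]);y=np.array([np.sin(a),-np.cos(a)])
    print("at",s["ee_pos"].round(1),s["ee_rot"].round(1),"shift",(d[:2]@x).round(1),(d[:2]@y).round(1),(-d[2]).round(1),
      "turn", None if yaw is None else round(-((yaw-y0+90)%180-90),1),"t",round(s["time_s"],1),"w",round(s["gripper_width"],1),"q6",s["qpos"][5].round(0))
def tray(im=None):
    im=grab_frame("top") if im is None else im
    roi=(370,205,500,320);out={}
    wood=big(mask(im,(10,60,190),(28,150,255),roi))[0]
    bgr={"purple":((125,100,60),(150,255,255)),"amber":((22,170,180),(32,255,255)),"red":((0,190,170),(6,255,255)),"teal":((85,150,100),(97,255,255))}
    for k,(lo,hi) in bgr.items():
        b,c,a=big(mask(im,lo,hi,roi)); out[k]=unproj("top",[c],28)[0]; print(k,c.round(1),a,out[k].round(1))
    return out,wood
E
python3 - <<'E'
from h import *
for c,roi in(("top",(225,215,345,330)),("side",(255,230,390,335))):
    im=cv2.imread(f"pics/{c}0.png")
    b=mask(im,(105,150,80),(118,255,255),roi)
    n=cv2.convexHull(np.argwhere(big(b)[0])[:,::-1].astype(np.int32))[:,0]
    P=unproj(c,n,32)
    r=least_squares(lambda v:np.hypot(*(P-v[:2]).T)-v[2],[540,260,164],loss="soft_l1")
    print(c,"plate",r.x.round(1),np.abs(r.fun).max().round(1),b.sum()//255)
    y=mask(im,(24,150,150),(32,255,255),(318,295,340,320) if c=="top" else (355,225,400,290))
    try:
        _,q,a=big(y);print("yellow",q,a,unproj(c,[q],6))
    except Exception as e:print(e)
im=cv2.imread("pics/top0.png")
o,w=tray(im)
n=cv2.convexHull(np.argwhere(w)[:,::-1].astype(np.int32))
r=cv2.minAreaRect(unproj("top",n[:,0],28).astype(np.float32));print("tray",r)
# lids and knob
for nm,lo,hi,roi,z in(("red",(0,150,100),(8,255,255),(255,285,290,315),94),):
    _,q,a=big(mask(im,lo,hi,roi));print(nm,q,a,unproj("top",[q],z-8))
print("knobtop",unproj("top",[[150+440/3.3,195+187/3.3]],213))
print("teal lid",unproj("top",[[150+498/3.3,195+117/3.3]],106),"red",unproj("top",[[150+399/3.3,195+343/3.3]],94),"amber",unproj("top",[[150+577/3.3,195+211/3.3]],100),"dropper tip",unproj("top",[[150+528/3.3,195+313/3.3]],134))
E
```

```text
top plate [536.4 229.3 143.9] 22.6 4615
yellow [329.11111111 305.51851852] 27 [[415.30568867 133.4707249 ]]Traceback (most recent call last):
  File "<stdin>", line 5, in <module>
  File "h.py", line 12, in big
    n,l,s,c=cv2.connectedComponentsWithStats(m);i=1+np.argmax(s[1:,4]);return (l==i).astype(np.uint8)*255,c[i],s[i,4]
                                                    ~~~~~~~~~^^^^^^^^^
    return _wrapfunc(a, 'argmax', axis=axis, out=out, **kwds)
    return bound(*args, **kwds)
ValueError: attempt to get argmax of an empty sequence
```

```bash
python3 - <<'E'
from h import *
for c,roi,p in(("top",(225,215,345,330),(300,285)),("side",(255,230,390,335),(345,300))):
    im=cv2.imread(f"pics/{c}0.png")
    hv=cv2.cvtColor(im,cv2.COLOR_BGR2HSV);print(hv[p[1],p[0]])
    b=mask(im,(103,140,60),(121,255,255),roi)
    b=cv2.morphologyEx(b,cv2.MORPH_OPEN,np.ones((2,2)))
    b=cv2.morphologyEx(b,cv2.MORPH_CLOSE,np.ones((7,7)))
    n=cv2.convexHull(np.argwhere(big(b)[0])[:,::-1].astype(np.int32))[:,0]
    P=unproj(c,n,32)
    r=least_squares(lambda v:np.hypot(*(P-v[:2]).T)-164,[540,260],loss="soft_l1",f_scale=2)
    print(c,"plate",r.x.round(1),"res",np.sort(np.abs(r.fun)).round(1)[::4])
im=cv2.imread("pics/top0.png")
o,w=tray(im)
n=cv2.convexHull(np.argwhere(w)[:,::-1].astype(np.int32))
print("tray",cv2.minAreaRect(unproj("top",n[:,0],28).astype(np.float32)))
f=lambda u,v,z:unproj("top",[[150+u/3.3,195+v/3.3]],z)[0].round(1)
print("knobtop",f(440,187,213),"teal lid",f(498,117,106),"red",f(399,343,94),"amber",f(577,211,100),"drop",f(528,313,134))
g=lambda u,v,z:unproj("side",[[220+u/2.8,220+v/2.8]],z)[0].round(1)
print("side: knobtop",g(285,70,213),"teal",g(191,107,106),"red",g(379,205,94),"drop",g(388,112,134))
E
```

```text
[107 185 198]
top plate [548.1 244.9] res [1.1 1.9 2.1 2.3 2.4 2.7 3.1 3.3 3.8 4.3 5. ]
[111  39 204]
side plate [547.1 241.5] res [ 0.   1.5  3.   7.7 87.3]
purple [416.1 235.9] 32 [ 585.3 -210.5]
amber [444.9 238.8] 37 [ 553.6 -303.5]
red [413.8 288.3] 39 [ 406.4 -150. ]
teal [444.4 291.6] 40 [ 373.9 -244.7]
tray ((503.80377197265625, -302.0091247558594), (340.0937805175781, 306.7369689941406), 71.2504653930664)
knobtop [551.8 245.5] teal lid [656.3 174.9] red [451.7 313.3] amber [543.8 119.4] drop [441.9 188.9]
side: knobtop [549.2 247.1] teal [654.9 172.1] red [446.5 308.6] drop [439.5 200.7]
```

```bash
python3 - <<'E'
from h import *
f=lambda u,v,z:unproj("top",[[150+u/3.3,195+v/3.3]],z)[0]
g=lambda u,v,z:unproj("side",[[220+u/2.8,220+v/2.8]],z)[0]
C=np.array([549.7,245.8])
for n,p in(("Ti",f(515,170,152)),("To",f(607,118,152)),("Bi",f(417,285,152)),("Bo",f(378,389,152)),("yel",f(594,364,6)),("s Bi",g(345,145,152)),("s Bo",g(436,181,152)),("s To",g(238,27,152))):
    d=p-C;print(n,p.round(1),np.hypot(*d).round(1),np.degrees(np.arctan2(d[1],d[0])).round(1))
h=lambda u,v:unproj("top",[[385+u/5,225+v/5]],28)[0].round(1)
for n,u,v in(("purple",150,119),("amber",300,132),("red",145,260),("teal",297,273),("TL",76,36),("TR",384,66),("BR",379,358),("BL",60,328)):print(n,h(u,v))
E
```

```text
Ti [578.1 172.3] 78.8 -68.8
To [611.9  74.7] 182.1 -70.0
Bi [485.  284.6] 75.4 149.1
Bo [395.3 337.1] 179.4 149.4
yel [415.4 130.4] 177.0 -139.3
s Bi [484.5 286.9] 77.0 147.8
s Bo [394.  337.3] 180.6 149.6
s To [611.3  75.4] 181.2 -70.1
purple [ 540.2 -193.4]
amber [ 509.1 -289.7]
red [ 443.9 -161.7]
teal [ 413.4 -257.3]
TL [ 610.5 -161.1]
TR [ 543.2 -360.4]
BR [ 345.9 -291.8]
BL [410.6 -94. ]
```

```bash
python3 -c "
from h import *
go((549.7,245.8,290),56.7)"
```

```text
at [ 159.9 -552.4  225. ] [180.    0.   16.1] shift 596.4 -658.3 -65.0 turn -40.6 t 1.5 w 91.2 q6 -1.0
```

```bash
python3 -m crank '-1 42 -46 -7 0 0 0;-1 42 -46 -7 0 0 0;-1 42 -46 -7 0 0 0;-1 42 -46 -7 0 0 0;-1 42 -46 -7 0 0 0;-1 42 -46 -7 0 0 0;-1 42 -46 -7 0 0 0;-1 42 -46 -7 0 0 0;-1 42 -46 -7 0 0 0;-1 42 -46 -2 0 0 0'; python3 -m crank '-1 42 -46 0 0 0 0;-1 42 -46 0 0 0 0;-1 42 -46 0 0 0 0;-1 42 -46 0 0 0 0;-1 0 0 0 0 0 -10;-1 0 0 0 0 0 -10;-1 0 0 0 0 0 -10;-1 0 0 0 0 0 -10;-1 0 0 0 0 0 0'; python3 -c "
from h import *
go((549.7,245.8,184),56.7)"
```

```text
time_s: 2.75
ee_pos: [435.6, 6.9, 290.6]
ee_rot: [179.9, -0.1, 16.2]
force: [1.1, -1.3, 0.6]
gripper_width: 91.3
gripper_force: 0.0
time_s: 3.88
ee_pos: [544.9, 228.3, 289.7]
ee_rot: [180.0, 0.0, 56.0]
force: [0.8, -0.3, -0.0]
gripper_width: 91.1
gripper_force: 0.0
at [544.9 228.3 289.7] [180.   0.  56.] shift 17.2 -5.8 105.7 turn -0.7 t 3.9 w 91.1 q6 56.0
```

```bash
python3 -m crank '-1 17 -6 30 0 0 -0.7;-1 0 0 30 0 0 0;-1 0 0 25 0 0 0;-1 0 0 21 0 0 0;-1 0 0 0 0 0 0;0.1 0 0 0 0 0 0;0.3 0 0 0 0 0 0;0.5 0 0 0 0 0 0;0.5 0 0 0 0 0 0;0.5 0 0 0 0 0 0' 10; python3 -c "
from h import *
go((549.7,245.8,184),56.7);s=env.state();print(s['force'],s['torque'],s['gripper_force']);cv2.imwrite('pics/k.png',cv2.resize(grab_frame('side')[200:340,240:400],(640,560)))"
```

```text
time_s: 5.12
ee_pos: [550.6, 245.1, 183.9]
ee_rot: [179.8, -0.0, 56.9]
force: [8.9, -5.7, -3.2]
gripper_width: 44.0
gripper_force: 5.0
at [550.6 245.1 183.9] [179.8  -0.   56.9] shift 0.1 -1.1 -0.1 turn 0.2 t 5.1 w 44.0 q6 56.0
[ 8.94347608 -5.65695176 -3.16755832] [-0.98758063 -1.34697423 -0.09547301] 5.0003774429205805
```

View pics/k.png

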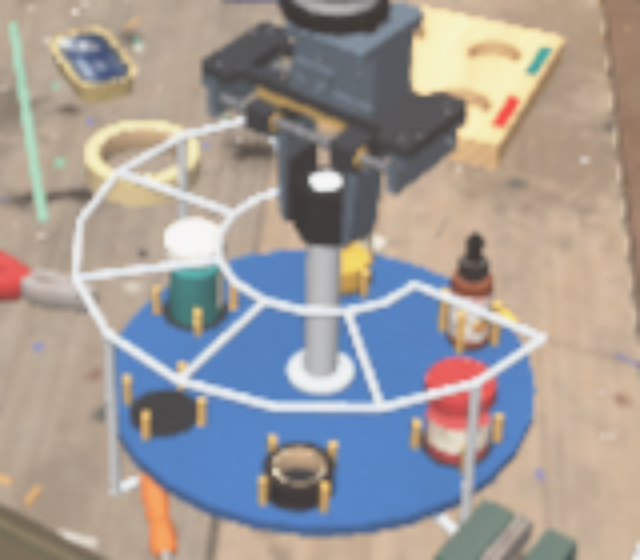

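The gripper is over the knob and one finger is touching, so the tool needs to shift about +2 mm along y.

```bash
python3 -m crank '0.5 0 1.5 0 0 0 0;0.5 0 0 0 0 0 0;0.5 0 0 0 0 0 0;0.5 0 0 0 0 0 0' 20; python3 -c "
from h import *
s=env.state();print(s['torque'])"
```

```text
time_s: 5.68
ee_pos: [552.3, 244.0, 183.8]
ee_rot: [179.8, -0.0, 56.8]
force: [4.9, -3.5, -2.0]
gripper_width: 40.0
gripper_force: 20.0
[-0.71835079 -1.07954642 -0.07021439]
```

```bash
python3 -m crank '0.5 0 0.5 0 0 0 -1;0.5 0 0 0 0 0 -2;0.5 0 0 0 0 0 -3.2;0.5 0 0 0 0 0 -3.2;0.5 0 0 0 0 0 -3.2;0.5 0 0 0 0 0 -3.2;0.5 0 0 0 0 0 -3.2;0.5 0 0 0 0 0 -3.2;0.5 0 0 0 0 0 -3.2;0.5 0 0 0 0 0 -3.2'; python3 -m crank '0.5 0 0 0 0 0 -3.2;0.5 0 0 0 0 0 -3.2;0.5 0 0 0 0 0 -3.2;0.5 0 0 0 0 0 -3.2;0.5 0 0 0 0 0 -3.2;0.5 0 0 0 0 0 -3.2;0.5 0 0 0 0 0 -3.2;0.5 0 0 0 0 0 -3.2;0.5 0 0 0 0 0 -3.2;0.5 0 0 0 0 0 -3.2'
```

```text
time_s: 6.92
ee_pos: [552.6, 243.5, 183.9]
ee_rot: [179.8, 0.1, 85.6]
force: [7.4, -4.2, -1.1]
gripper_width: 41.1
gripper_force: 20.0
time_s: 8.18
ee_pos: [553.4, 243.6, 183.9]
ee_rot: [179.8, 0.2, 117.6]
force: [8.1, -4.1, -2.6]
gripper_width: 41.2
gripper_force: 20.0
```

```bash
python3 -m crank '0.5 0 0 0 0 0 -3.2;0.5 0 0 0 0 0 -3.2;0.5 0 0 0 0 0 -3;0.5 0 0 0 0 0 -2;0.5 0 0 0 0 0 -0.8;0.5 0 0 0 0 0 0;0.5 0 0 0 0 0 0;0.5 0 0 0 0 0 0' 45; python3 -c "
from h import *
go((549.7,245.8,184),129.8)
im=grab_frame('side');cv2.imwrite('pics/s2.png',im);cv2.imwrite('pics/k2.png',cv2.resize(im[200:340,240:400],(640,560)))
t=grab_frame('top');cv2.imwrite('pics/t2.png',t)"
```

```text
time_s: 9.18
ee_pos: [553.6, 243.8, 183.9]
ee_rot: [179.8, 0.3, 129.7]
force: [7.6, -4.0, -2.4]
gripper_width: 40.7
gripper_force: 45.0
at [553.6 243.8 183.9] [179.8   0.3 129.7] shift 4.1 -1.7 -0.1 turn -0.1 t 9.2 w 40.7 q6 -17.0
```

View pics/k2.png

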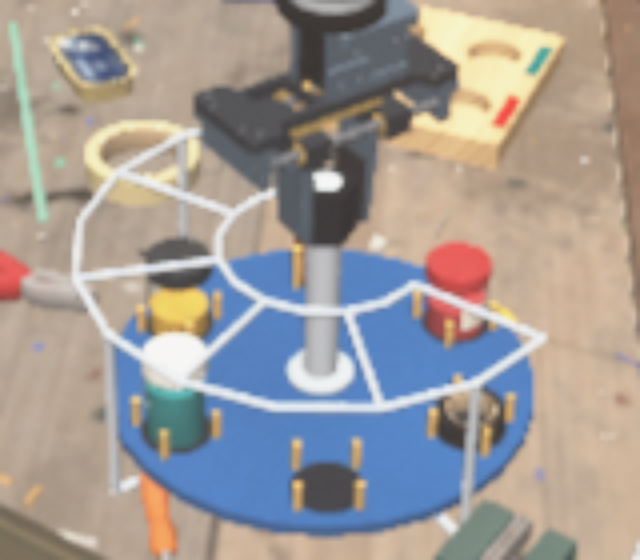

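Red now stands near the opening. I'll check its lid position.

```bash
cat >> h.py <<'E'
def lid(c,lo,hi,roi,z):
    "lid top centre via network-free colour blob"
    im=cv2.imread({"side":"pics/s2.png","top":"pics/t2.png"}[c]);b,q,a=big(mask(im,lo,hi,roi));
    ys,xs=np.nonzero(b);print(c,q.round(1),a,xs.min(),xs.max(),ys.min(),ys.max(),unproj(c,[q],z)[0].round(1))
E
python3 - <<'E'
from h import *
f=unproj("side",[[240+458/4,200+263/4]],94)[0];print("side lid",f.round(1))
lid("top",(0,150,90),(8,255,255),(285,275,345,320),82)
for c in("top","side"): print([( np.round(d["point"]),round(d["p"],2)) for d in models.search_frame("red_centre",c)])
C=np.array([551.5,244.8]);d=f-C;print(np.hypot(*d),np.degrees(np.arctan2(*d[::-1])))
E
```

```text
side lid [449.4 176.5]
top [312.8 292.8] 119 308 320 285 299 [446.6 180.1]
[(array([426., 615.,  60.]), 0.64), (array([581., 580.,  82.]), 0.59), (array([439., 181.,  87.]), 0.46)]
[(array([596., 607.,  36.]), 0.79), (array([437., 626.,  59.]), 0.73), (array([ 430., -202.,   28.]), 0.55), (array([456., 185.,  80.]), 0.52)]
122.83502100491671 -146.2244391028601
```

```bash
python3 - <<'E'
from h import *
C=np.array([551.5,244.8])
def A(pts,z,s):
    p=unproj("side",np.array([[240+a/4,200+b/4] for a,b in pts]),z).mean(0);d=p-C;print(p.round(1),np.hypot(*d).round(1),(np.degrees(np.arctan2(*d[::-1]))-s).round(1))
A([(297,440),(357,440),(297,480),(361,480)],56,-120+360)
A([(328,490)],32,240)
A([(175,352)],106,180)  # teal lid
A([(178,258)],100,120)  # amber
# before
cv=lambda q:q
C=np.array([551.5,244.8])
A([(127,378),(185,365),(205,398),(146,411)],56,180)
A([(165,413)],32,180)
E
```

```text
[538.1 366.4] 122.3 -143.7
[537.2 371.4] 127.4 -143.5
[651.4 317.7] 123.7 -143.9
[663.6 197.5] 121.7 -142.9
[661.4 298.5] 122.3 -153.9
[662.4 299. ] 123.4 -154.0
```

Pins, empty-pocket disc and the other lids agree that the plate is about 3° short.

```bash
python3 -m crank '0.5 0 0 0 0 0 -1;0.5 0 0 0 0 0 -1.2;0.5 0 0 0 0 0 -1;0.5 0 0 0 0 0 0;0.3 0 0 0 0 0 0;-0.3 0 0 0 0 0 0;-1 0 0 0 0 0 0;-1 0 0 0 0 0 0;-1 0 0 -35 0 0 0;-1 0 0 -45 0 0 0' 45; python3 - <<'E'
from h import *
im=grab_frame('side');cv2.imwrite('pics/s2.png',im);cv2.imwrite('pics/k3.png',cv2.resize(im[200:340,240:400],(640,560)))
t=grab_frame('top');cv2.imwrite('pics/t2.png',t)
for c in("top","side"): print([( np.round(d["point"]),round(d["p"],2)) for d in models.search_frame("red_centre",c)])
lid("top",(0,150,90),(8,255,255),(285,275,345,320),82)
lid("side",(0,150,90),(8,255,255),(335,250,375,290),80)
E
```

```text
time_s: 10.62
ee_pos: [550.1, 244.7, 263.5]
ee_rot: [-179.8, -0.1, 132.9]
force: [1.0, 0.4, 0.3]
gripper_width: 87.8
gripper_force: 0.0
[(array([587., 580.,  84.]), 0.84), (array([430., 616.,  63.]), 0.78), (array([444., 175.,  92.]), 0.73), (array([724., -60.,  28.]), 0.41)]
[(array([594., 609.,  35.]), 0.79), (array([459., 179.,  83.]), 0.58), (array([439., 625.,  58.]), 0.54)]
top [314.5 291. ] 126 309 322 283 297 [451.3 173.8]
side [352.9 265.7] 146 346 360 260 272 [453.6 157.7]
```

View pics/k3.png

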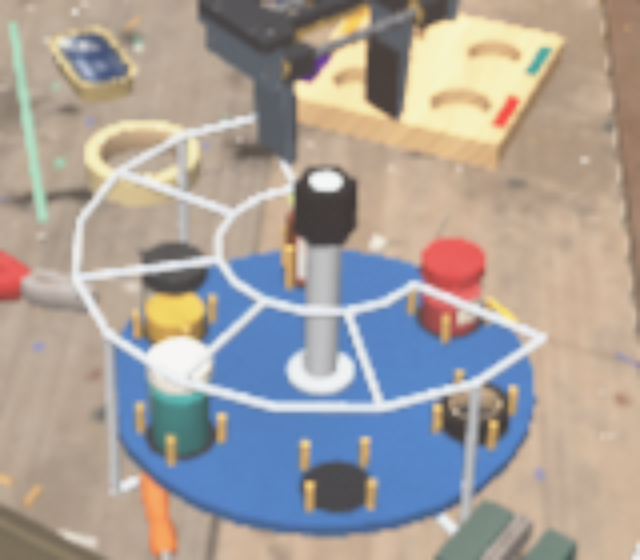

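```bash
cat >> h.py <<'E'
def A(pts,z,s,C=(551.5,244.8),o=(240,200)):
    p=unproj("side",np.array([[o[0]+a/4,o[1]+b/4] for a,b in pts]),z).mean(0);d=p-np.array(C);print(p.round(1),np.hypot(*d).round(1),((np.degrees(np.arctan2(*d[::-1]))-s+180)%360-180).round(1))
E
python3 - <<'E'
from h import *
A([(305,440),(365,440),(309,480),(371,481)],56,240)
A([(337,487)],32,240)
A([(180,358)],106,180)
A([(174,260)],100,120)
A([(453,260)],94,0)
go((456,164.5,170),39.8)
E
```

```text
[531.4 366.1] 122.9 -140.6
[531.  367.8] 124.7 -140.5
[647.  324.1] 124.2 -140.3
[666.3 200.3] 123.1 -141.2
[453.3 173. ] 121.7 -143.8
at [551.  245.  264.5] [179.9   0.  132.9] shift 5.6 -124.4 94.5 turn -86.9 t 10.8 w 91.2 q6 -20.0
```

```bash
python3 -m crank '-1 6 -61 0 0 0 0;-1 6.5 -60 0 0 0 0;-1 0 0 0 0 0 10.3;-1 0 0 0 0 0 10.3;-1 0 0 0 0 0 10.3;-1 0 0 0 0 0 10.3;-1 0 0 0 0 0 10.3;-1 0 0 0 0 0 10.3;-1 0 0 0 0 0 10.3;-1 0 0 0 0 0 10.3'; python3 -m crank '-1 0 0 0 0 0 10.3;-1 0 0 30 0 0 0;-1 0 0 30 0 0 0;-1 0 0 0 0 0 0'; python3 -c "
from h import *
go((453.5,171.5,72),39.8)"
```

```text
time_s: 12.08
ee_pos: [452.7, 171.4, 262.0]
ee_rot: [-179.9, 0.2, 50.1]
force: [-0.5, -0.9, -0.6]
gripper_width: 91.3
gripper_force: 0.0
time_s: 12.58
ee_pos: [451.3, 170.8, 200.6]
ee_rot: [-179.8, 0.4, 40.2]
force: [-0.3, 0.5, 0.0]
gripper_width: 91.3
gripper_force: 0.0
at [451.3 170.8 200.6] [-179.8    0.4   40.2] shift 2.1 0.9 128.6 turn 0.4 t 12.6 w 91.3 q6 69.0
```

```bash
python3 -m crank '-1 2 1 45 0 0 0;-1 0 0 45 0 0 0;-1 0 0 25 0 0 0;-1 0 0 13 0 0 0;-1 0 0 0 0 0 0;0 0 0 0 0 0 0;0.2 0 0 0 0 0 0;0.3 0 0 0 0 0 0;0.4 0 0 0 0 0 0;0.4 0 0 0 0 0 0' 5; python3 -c "
from h import *
s=env.state();print(s['torque'])
go((453.5,171.5,72),39.8)"
```

```text
time_s: 13.82
ee_pos: [456.5, 172.1, 76.1]
ee_rot: [180.0, -0.1, 40.2]
force: [-0.0, -0.5, 1.9]
gripper_width: 51.4
gripper_force: 5.0
[-0.17203336 -0.08594369 -0.05160491]
at [456.5 172.1  76.1] [ 1.80e+02 -1.00e-01  4.02e+01] shift -2.7 -1.5 4.1 turn 0.4 t 13.8 w 51.4 q6 69.0
```

```bash
python3 -m crank '0.6 0 0 0 0 0 0;0.6 0 0 0 0 0 0;0.6 0 0 0 0 0 0;0.6 0 0 -20 0 0 0;0.6 0 0 -40 0 0 0;0.6 0 0 -30 0 0 0;0.6 0 0 0 0 0 0' 40; python3 -c "
from h import *
t=grab_frame('top');cv2.imwrite('pics/t3.png',t)
o,w=tray(t);P=np.array(list(o.values()));c=P.mean(0);u=(o['purple']-o['red']+o['amber']-o['teal'])/2;a=np.degrees(np.arctan2(u[1],u[0]));print(c,a,np.hypot(*u))
u=u/np.hypot(*u);v=np.array([u[1],-u[0]])
for n,i,j in(('purple',1,-1),('amber',1,1),('red',-1,-1),('teal',-1,1)):print(n,(c+50.4*(i*u+j*v)).round(1))
p=c+50.4*(-u-v)
go((*p,150),39.8)"
```

```text
time_s: 14.7
ee_pos: [456.8, 172.6, 167.1]
ee_rot: [179.9, -0.2, 40.1]
force: [0.4, 0.1, -1.3]
gripper_width: 50.9
gripper_force: 40.0
purple [416.1 235.9] 32 [ 585.3 -210.5]
amber [444.9 238.8] 37 [ 553.6 -303.5]
red [413.8 288.3] 39 [ 406.4 -150. ]
teal [444.4 291.6] 40 [ 373.9 -244.7]
[ 479.79887367 -227.18310131] -18.38962358859199 188.9116059289384
purple [ 543.5 -195.3]
amber [ 511.7 -290.9]
red [ 447.9 -163.5]
teal [ 416.1 -259.1]
at [455.7 172.1 165.5] [-180.    -0.    40.1] shift -222.3 251.5 15.5 turn 0.3 t 14.8 w 51.2 q6 69.0
```

```bash
python3 -m crank '0.6 -20 22 0 0 0 0;0.6 -36 41 0 0 0 0;0.6 -36 41 0 0 0 0;0.6 -36 41 0 0 0 0;0.6 -36 41 0 0 0 0;0.6 -36 41 0 0 0 0;0.6 -22 24 0 0 0 0;0.6 0 0 35 0 0 0;0.6 0 0 35 0 0 0;0.6 0 0 0 0 0 0'; python3 -c "
from h import *
im=grab_frame('side');cv2.imwrite('pics/s4.png',im);t=grab_frame('top');cv2.imwrite('pics/t4.png',t)
cv2.imwrite('pics/p4.png',np.hstack([cv2.resize(im[170:250,300:400],(400,320),interpolation=2),cv2.resize(t[220:310,375:475],(400,360),interpolation=2)[:320]]))
go((447.5,-163.3,100),39.8)
o,w=tray(t)"
```

```text
time_s: 16.0
ee_pos: [444.8, -161.7, 92.1]
ee_rot: [-179.5, 0.3, 40.1]
force: [-0.7, -0.1, -0.7]
gripper_width: 51.1
gripper_force: 40.0
at [ 447.9 -162.7   95.3] [-179.9    0.    40.2] shift -0.7 0.2 -4.7 turn 0.4 t 16.1 w 51.1 q6 29.0
purple [411.  235.5] 10 [ 590.5 -193.9]Traceback (most recent call last):
  File "<string>", line 6, in <module>
    o,w=tray(t)
        ~~~~^^^
  File "h.py", line 25, in tray
    b,c,a=big(mask(im,lo,hi,roi)); out[k]=unproj("top",[c],28)[0]; print(k,c.round(1),a,out[k].round(1))
          ~~~^^^^^^^^^^^^^^^^^^^^
  File "h.py", line 12, in big
    n,l,s,c=cv2.connectedComponentsWithStats(m);i=1+np.argmax(s[1:,4]);return (l==i).astype(np.uint8)*255,c[i],s[i,4]
                                                    ~~~~~~~~~^^^^^^^^^
    return _wrapfunc(a, 'argmax', axis=axis, out=out, **kwds)
    return bound(*args, **kwds)
ValueError: attempt to get argmax of an empty sequence
```

View pics/p4.png

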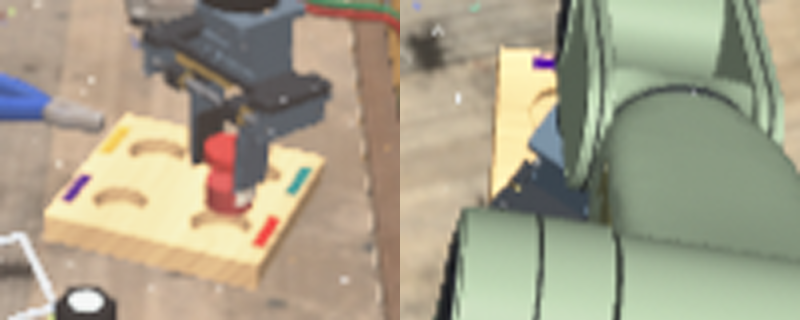

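```bash
cat >> h.py <<'E'
def proj(c,X):
    m=camera_model(c);q=np.array(m["K"])@(np.array(m["R"])@np.array(X)+np.array(m["t"]));return q[:2]/q[2]
E
python3 - <<'E'
from h import *
im=cv2.imread("pics/s4.png")
m=mask(im,(0,140,70),(8,255,255),(345,195,368,230))|mask(im,(172,140,70),(180,255,255),(345,195,368,230))
for r in range(200,226,2):
    x=np.nonzero(m[r])[0]; print(r,x.min() if len(x) else None,x.max() if len(x) else None,end="; ")
# hypotheses
for dx in(-4,-2,0,2,4):
    X=np.array([447.9+dx,-162.7]); a=proj("side",[X[0]+26,X[1],107]);b=proj("side",[X[0]+25,X[1],75]);print(dx,a.round(1),b.round(1))
# nest left edge and strip positions seen in side
print("nest edges (473.5..)",proj("side",[475.5,-163,28]).round(1),"strips",[proj("side",[*p,28]).round(1) for p in([585.3,-210.5],[553.6,-303.5],[406.4,-150],[373.9,-244.7])])
for k,(lo,hi) in {"purple":((125,80,50),(150,255,255)),"amber":((22,150,150),(32,255,255)),"red":((0,150,150),(6,255,255)),"teal":((80,100,100),(97,255,255))}.items():
    roi=(360,222,375,234) if k=="red" else (310,195,380,240)
    b,q,a=big(mask(im,lo,hi,roi));print(k,q.round(1),a,unproj("side",[q],28)[0].round(1))
E
```

```text
200 None None; 202 None None; 204 352 358; 206 351 357; 208 351 357; 210 352 357; 212 353 357; 214 352 357; 216 352 357; 218 355 356; 220 355 357; 222 357 357; 224 367 367; -4 [349.4 206.9] [349.2 214.5]
-2 [348.8 206.9] [348.6 214.5]
0 [348.3 206.9] [348.1 214.5]
2 [347.7 206.8] [347.5 214.4]
4 [347.2 206.8] [347.  214.4]
nest edges (473.5..) [346.7 225.3] strips [array([318. , 217.2]), array([327.5, 205.5]), array([365.4, 228.1]), array([373.5, 215.4])]
purple [318.8 216.4] 13 [ 582.4 -216.9]
amber [328.  205.2] 6 [ 551.7 -306.1]
red [366.1 227.5] 15 [ 403.9 -154. ]
teal [374.2 214.7] 10 [ 371.2 -249.9]
```

```bash
python3 -m crank '0.6 0 0 12 0 0 0;0.6 0 0 10 0 0 0;0.6 0 0 0 0 0 0;0.6 0 0 0 0 0 0'; python3 -m crank '0.6 0 0 4 0 0 0;0.6 0 0 4 0 0 0;0.6 0 0 0 0 0 0';python3 -c "
from h import *
go((447.5,-163.5,50),39.8);s=env.state();print(s['force'],s['torque'])"
```

```text
time_s: 16.6
ee_pos: [448.3, -163.0, 73.9]
ee_rot: [180.0, -0.0, 40.2]
force: [0.1, 0.7, -1.3]
gripper_width: 51.5
gripper_force: 40.0
time_s: 16.98
ee_pos: [447.9, -162.8, 65.4]
ee_rot: [-180.0, 0.0, 40.1]
force: [0.3, -0.8, -1.4]
gripper_width: 50.9
gripper_force: 40.0
at [ 447.9 -162.8   65.4] [-180.     0.    40.1] shift -0.8 0.2 15.4 turn 0.3 t 17.0 w 50.9 q6 29.0
[ 0.2924798  -0.81590117 -1.39635258] [-0.05475876 -0.04469252 -0.04200799]
```

```bash
python3 -m crank '0.6 0 0 4 0 0 0;0.6 0 0 4 0 0 0;0.6 0 0 0 0 0 0'; python3 -m crank '0.6 0 0 3 0 0 0;0.6 0 0 3 0 0 0;0.6 0 0 0 0 0 0;0.6 0 0 0 0 0 0'
```

```text
time_s: 17.35
ee_pos: [448.0, -162.8, 57.4]
ee_rot: [-180.0, 0.0, 40.1]
force: [0.2, -0.3, -0.2]
gripper_width: 51.2
gripper_force: 40.0
time_s: 17.85
ee_pos: [448.3, -163.0, 52.1]
ee_rot: [180.0, -0.0, 40.1]
force: [-0.4, 0.4, 4.3]
gripper_width: 50.9
gripper_force: 40.0
```

```bash
python3 -m crank '0.3 0 0 0 0 0 0;-0.1 0 0 0 0 0 0;-0.4 0 0 0 0 0 0;-0.4 0 0 0 0 0 0;-0.4 0 0 -25 0 0 0;-0.4 0 0 -55 0 0 0;-0.4 0 0 -60 0 0 0;-0.4 0 0 -60 0 0 0;-0.4 0 0 0 0 0 0'; python3 -c "
from h import *
im=grab_frame('side');cv2.imwrite('pics/p5.png',cv2.resize(im[170:250,300:400],(500,400),interpolation=2))
go((552,244.3,275),129.5)"
```

```text
time_s: 18.98
ee_pos: [450.7, -163.9, 256.4]
ee_rot: [179.4, -0.3, 40.1]
force: [0.5, 0.2, -0.4]
gripper_width: 63.9
gripper_force: 0.0
at [ 449.  -163.2  253.5] [ 1.798e+02 -1.000e-01  4.020e+01] shift 341.5 -245.1 -21.5 turn -89.3 t 19.0 w 64.0 q6 28.0
```

View pics/p5.png

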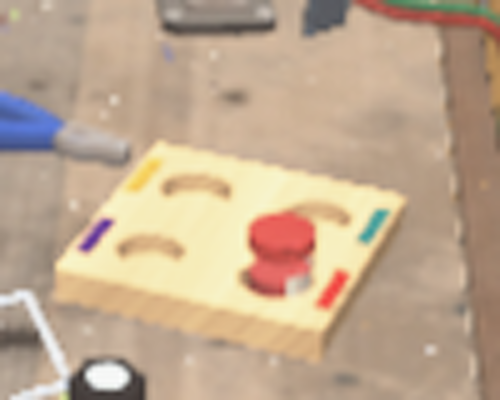

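The red jar stands seated in its nest. Back to the knob.

```bash
python3 -m crank '-1 42.7 -30.6 -2.7 0 0 0;-1 42.7 -30.6 -2.7 0 0 0;-1 42.7 -30.6 -2.7 0 0 0;-1 42.7 -30.6 -2.7 0 0 0;-1 42.7 -30.6 -2.7 0 0 0;-1 42.7 -30.6 -2.7 0 0 0;-1 42.7 -30.6 -2.7 0 0 0;-1 42.7 -30.6 -2.7 0 0 0;-1 0 0 0 0 0 -10;-1 0 0 0 0 0 -10'; python3 -m crank '-1 0 0 0 0 0 -10;-1 0 0 0 0 0 -10;-1 0 0 0 0 0 -10;-1 0 0 0 0 0 -10;-1 0 0 0 0 0 -10;-1 0 0 0 0 0 -10;-1 0 0 0 0 0 -9.3;-1 0 0 0 0 0 0;-1 0 0 0 0 0 0'; python3 -c "
from h import *
go((552,244.3,184),129.5)"
```

```text
time_s: 20.27
ee_pos: [550.6, 245.0, 270.1]
ee_rot: [-179.8, 0.2, 60.6]
force: [0.4, 0.6, -0.1]
gripper_width: 91.4
gripper_force: 0.0
time_s: 21.4
ee_pos: [551.1, 244.3, 272.0]
ee_rot: [-179.9, -0.0, 129.3]
force: [0.3, -1.0, 0.6]
gripper_width: 91.4
gripper_force: 0.0
at [551.1 244.3 272. ] [-179.9   -0.   129.3] shift -0.6 0.7 88.0 turn -0.2 t 21.4 w 91.4 q6 -16.0
```

```bash
python3 -m crank '-1 -0.6 0.7 45 0 0 -0.2;-1 0 0 30 0 0 0;-1 0 0 13 0 0 0;-0.5 0 0 0 0 0 0;0.1 0 0 0 0 0 0;0.5 0 0 0 0 0 0;0.5 0 0 0 0 0 0;0.5 0 0 0 0 0 0;0.5 0 0 0 0 0 0' 20; python3 -c "
from h import *
go((552,244.3,184),129.5);s=env.state();print(s['force'],s['torque'])"
```

```text
time_s: 22.52
ee_pos: [552.8, 244.8, 185.6]
ee_rot: [179.9, 0.0, 129.6]
force: [0.7, 1.9, 0.8]
gripper_width: 40.4
gripper_force: 20.0
at [552.8 244.8 185.6] [179.9   0.  129.6] shift 0.2 -0.9 1.6 turn 0.1 t 22.5 w 40.4 q6 -17.0
[0.65844669 1.94145912 0.83577082] [ 0.07317517 -0.26747014  0.03968184]
```

```bash
python3 -m crank '0.5 0 0 0 0 0 1;0.5 0 0 0 0 0 2;0.5 0 0 0 0 0 3.3;0.5 0 0 0 0 0 3.3;0.5 0 0 0 0 0 3.3;0.5 0 0 0 0 0 3.3;0.5 0 0 0 0 0 3.3;0.5 0 0 0 0 0 3.3;0.5 0 0 0 0 0 3.3;0.5 0 0 0 0 0 3.3' 45;  python3 -m crank '0.5 0 0 0 0 0 3.3;0.5 0 0 0 0 0 3.3;0.5 0 0 0 0 0 3.3;0.5 0 0 0 0 0 3.3;0.5 0 0 0 0 0 3.3;0.5 0 0 0 0 0 3.3;0.5 0 0 0 0 0 3.3;0.5 0 0 0 0 0 3.3;0.5 0 0 0 0 0 3.3;0.5 0 0 0 0 0 3.3';  python3 -m crank '0.5 0 0 0 0 0 3.3;0.5 0 0 0 0 0 3.3;0.5 0 0 0 0 0 3.3;0.5 0 0 0 0 0 3.3;0.5 0 0 0 0 0 3.3;0.5 0 0 0 0 0 3.3;0.5 0 0 0 0 0 3.3;0.5 0 0 0 0 0 3.3;0.5 0 0 0 0 0 3.3;0.5 0 0 0 0 0 3.3'; python3 -m crank '0.5 0 0 0 0 0 3.3;0.5 0 0 0 0 0 3.3;0.5 0 0 0 0 0 3.3;0.5 0 0 0 0 0 3.3;0.5 0 0 0 0 0 3.3;0.5 0 0 0 0 0 3.3;0.5 0 0 0 0 0 3.3;0.5 0 0 0 0 0 2.5;0.5 0 0 0 0 0 1.5;0.5 0 0 0 0 0 0'
```

```text
time_s: 23.78
ee_pos: [552.8, 244.8, 185.6]
ee_rot: [179.9, -0.0, 100.1]
force: [1.5, 1.7, 0.5]
gripper_width: 39.7
gripper_force: 45.0
time_s: 25.02
ee_pos: [552.8, 244.7, 185.6]
ee_rot: [179.9, -0.1, 67.1]
force: [1.3, 2.2, 0.7]
gripper_width: 39.8
gripper_force: 45.0
time_s: 26.28
ee_pos: [552.8, 244.7, 185.6]
ee_rot: [180.0, -0.1, 34.1]
force: [2.4, 1.1, 1.3]
gripper_width: 39.8
gripper_force: 45.0
time_s: 27.52
ee_pos: [552.8, 244.7, 185.6]
ee_rot: [-180.0, -0.1, 7.1]
force: [1.6, 1.5, 1.9]
gripper_width: 39.9
gripper_force: 45.0
```

```bash
python3 -m crank '0.5 0 0 0 0 0 -1.2;0.5 0 0 0 0 0 -1.2;0.5 0 0 0 0 0 0;0.2 0 0 0 0 0 0;-0.3 0 0 0 0 0 0;-1 0 0 0 0 0 0;-1 0 0 0 0 0 0;-1 0 0 -35 0 0 0;-1 0 0 -45 0 0 0;-1 0 0 0 0 0 0'; python3 - <<'E'
from h import *
im=grab_frame('side');cv2.imwrite('pics/s2.png',im);cv2.imwrite('pics/k6.png',cv2.resize(im[200:340,240:400],(640,560)))
t=grab_frame('top');cv2.imwrite('pics/t2.png',t)
for c in("top","side"): print([( np.round(d["point"]),round(d["p"],2)) for d in models.search_frame("amber_centre",c)])
go((456,164.5,170),39.8)
E
```

```text
time_s: 28.78
ee_pos: [553.9, 245.0, 269.3]
ee_rot: [-179.9, -0.4, 9.5]
force: [0.4, 0.6, 0.3]
gripper_width: 91.1
gripper_force: 0.0
[]
[(array([456., 181.,  87.]), 0.83)]
at [551.5 244.  263.8] [179.9   0.2   9.5] shift -107.4 62.6 93.8 turn -30.3 t 29.0 w 91.0 q6 103.0
```

View pics/k6.png

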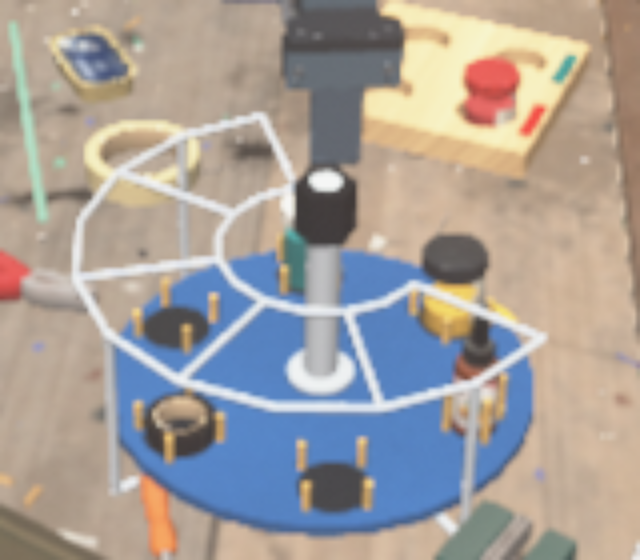

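The plate has turned with amber at the opening. The tray has been knocked: its red strip moved in the crop from (507,108) to (533,120). I'll measure both.

```bash
python3 - <<'E'
from h import *
A([(302,440),(362,439),(307,481),(368,480)],56,240)
A([(333,487)],32,240)
A([(176,327)],32,120)
A([(454,251)],100,0)
A([(455,240)],100,0)
t=cv2.imread("pics/t2.png")
def nests(t):
    o,w=tray(t);P=np.array(list(o.values()));c=P.mean(0);u=(o['purple']-o['red']+o['amber']-o['teal'])/2;print(c,np.degrees(np.arctan2(u[1],u[0])),np.hypot(*u))
    u=u/np.hypot(*u);v=np.array([u[1],-u[0]])
    for n,i,j in(('purple',1,-1),('amber',1,1),('red',-1,-1),('teal',-1,1)):print(n,(c+50.4*(i*u+j*v)).round(1))
try: nests(t)
except Exception as e: print(e)
q=cv2.inRange(t[215:330,370:500],(0,0,180),(60,60,255));
lid("top",(0,0,10),(180,140,75),(298,270,330,306),95)
E
```

```text
[533.3 366. ] 122.5 -141.5
[533.8 368. ] 124.5 -141.8
[666.4 196.6] 124.6 -142.8
[452.9 169.4] 124.2 -142.6
[452.2 154.8] 134.1 -137.8
purple [414.3 242.9] 35 [ 561.6 -197.3]
amber [443.8 246. ] 36 [ 528.9 -291.6]
red [417.7 296.4] 7 [ 376.8 -154.7]
teal [442.8 299.3] 39 [ 349.9 -231.7]
[ 454.31976127 -218.82687558] -15.745806840406793 188.9977616090271
purple [ 516.5 -184. ]
amber [ 489.2 -281. ]
red [ 419.5 -156.6]
teal [ 392.1 -253.7]
top [318.2 291.8] 119 308 329 283 300 [442.1 163.6]
```

```bash
python3 -m crank '-1 -53.8 29.2 0 0 0 0;-1 -53.8 29.2 0 0 0 0;-1 0 0 0 0 0 -10;-1 0 0 0 0 0 -10;-1 0 0 0 0 0 -10;-1 0 0 50 0 0 0;-1 0 0 40 0 0 0;-1 0 0 0 0 0 0;-1 0 0 0 0 0 0'; python3 -c "
from h import *
go((455,168.5,78),39.5)"
```

```text
time_s: 30.1
ee_pos: [456.6, 169.2, 176.1]
ee_rot: [180.0, -0.1, 39.5]
force: [0.6, 0.1, 0.6]
gripper_width: 91.1
gripper_force: 0.0
at [456.6 169.2 176.1] [ 1.80e+02 -1.00e-01  3.95e+01] shift -1.7 -0.4 98.1 turn 0.0 t 30.1 w 91.1 q6 69.0
```

```bash
python3 -m crank '-1 -1 0 40 0 0 0;-1 0 0 35 0 0 0;-1 0 0 15 0 0 0;-1 0 0 8 0 0 0;-0.5 0 0 0 0 0 0;0 0 0 0 0 0 0;0.2 0 0 0 0 0 0;0.4 0 0 0 0 0 0;0.4 0 0 0 0 0 0' 5; python3 -c "
from h import *
s=env.state();print(s['torque'])
im=grab_frame('side');cv2.imwrite('pics/g.png',im)
go((455,168.5,78),39.8)"; python3 -m crank '0.6 0 0 0 0 0 0;0.6 0 0 0 0 0 0;0.6 0 0 0 0 0 0;0.6 0 0 -20 0 0 0;0.6 0 0 -40 0 0 0;0.6 0 0 -30 0 0 0;0.6 0 0 0 0 0 0;0.6 0 0 0 0 0 0' 40;  python3 -c "
from h import *
go((487.5,-278.4,168),39.8)"
```

```text
time_s: 31.22
ee_pos: [455.4, 168.5, 77.7]
ee_rot: [180.0, -0.0, 39.5]
force: [-0.7, 0.5, 2.7]
gripper_width: 51.7
gripper_force: 5.0
[-0.04208842  0.049679   -0.01027079]
at [455.3 168.5  77.7] [180.   -0.   39.5] shift -0.2 -0.2 -0.3 turn -0.3 t 31.3 w 51.8 q6 69.0
time_s: 32.28
ee_pos: [454.2, 168.0, 165.9]
ee_rot: [-180.0, 0.2, 39.5]
force: [-0.9, -0.2, -2.6]
gripper_width: 50.8
gripper_force: 40.0
at [454.2 168.  165.9] [-180.     0.2   39.5] shift -258.5 365.4 -2.1 turn -0.3 t 32.3 w 50.8 q6 69.0
```

```bash
python3 -m crank '0.6 -15 21 0 0 0 0;0.6 -28 39 0 0 0 0;0.6 -31 44 0 0 0 0;0.6 -31 44 0 0 0 0;0.6 -31 44 0 0 0 0;0.6 -31 44 0 0 0 0;0.6 -31 44 0 0 0 0;0.6 -31 44 0 0 0 0;0.6 -29.5 41.4 0 0 0 0;0.6 0 0 0 0 0 0'; python3 -m crank '0.6 0 0 40 0 0 0;0.6 0 0 35 0 0 0;0.6 0 0 0 0 0 0;0.6 0 0 0 0 0 0'; python3 -c "
from h import *
im=grab_frame('side');cv2.imwrite('pics/p7.png',cv2.resize(im[170:250,300:400],(500,400),interpolation=2));cv2.imwrite('pics/s7.png',im)
for k,(lo,hi) in {'purple':((125,80,50),(150,255,255)),'amber':((22,150,150),(32,255,255)),'teal':((80,100,100),(97,255,255))}.items():
    b,q,a=big(mask(im,lo,hi,(310,195,390,240)));print(k,q.round(1),a,unproj('side',[q],28)[0].round(1))
go((487.5,-278.4,53.7),39.8)"
```

```text
time_s: 33.52
ee_pos: [487.7, -280.7, 164.9]
ee_rot: [-179.9, 0.1, 39.3]
force: [0.4, 1.0, -0.6]
gripper_width: 51.3
gripper_force: 40.0
time_s: 34.02
ee_pos: [488.9, -277.6, 92.9]
ee_rot: [180.0, -0.0, 39.6]
force: [0.9, 0.4, -0.4]
gripper_width: 51.2
gripper_force: 40.0
purple [325.  218.5] 14 [ 558.3 -203.6]
amber [334.8 205.8] 6 [ 524.6 -303.5]
teal [381.  216.4] 11 [ 345.5 -239.9]
at [ 489.3 -278.    93.5] [179.9  -0.   39.6] shift -1.7 -0.8 39.8 turn -0.2 t 34.1 w 51.0 q6 20.0
```

View pics/p7.png

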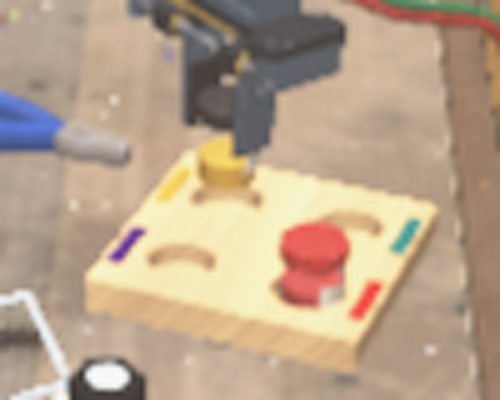

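```bash
python3 -m crank '0.6 -1.5 -0.5 12 0 0 0;0.6 0 0 5 0 0 0;0.6 0 0 0 0 0 0;0.6 0 0 0 0 0 0'; python3 -m crank '0.6 0 0 4 0 0 0;0.6 0 0 4 0 0 0;0.6 0 0 0 0 0 0';python3 -m crank '0.6 0 0 4 0 0 0;0.6 0 0 0 0 0 0'
```

```text
time_s: 34.58
ee_pos: [487.2, -278.7, 75.6]
ee_rot: [180.0, -0.0, 39.5]
force: [0.3, 0.3, 0.1]
gripper_width: 50.9
gripper_force: 40.0
time_s: 34.95
ee_pos: [486.7, -278.4, 66.9]
ee_rot: [-179.9, 0.0, 39.5]
force: [0.7, -0.2, -0.7]
gripper_width: 51.2
gripper_force: 40.0
time_s: 35.2
ee_pos: [486.8, -278.4, 63.0]
ee_rot: [-180.0, 0.0, 39.5]
force: [0.5, -0.0, -2.1]
gripper_width: 51.2
gripper_force: 40.0
```

```bash
python3 -m crank '0.6 0 0 4 0 0 0;0.6 0 0 3 0 0 0;0.6 0 0 2 0 0 0;0.6 0 0 0.7 0 0 0;0.6 0 0 0 0 0 0'
```

```text
time_s: 35.83
ee_pos: [487.1, -278.6, 53.7]
ee_rot: [180.0, 0.0, 39.6]
force: [-1.0, 0.1, -0.9]
gripper_width: 51.0
gripper_force: 40.0
```

```bash
python3 -m crank '0.6 0 0 1 0 0 0;0.6 0 0 0 0 0 0'; python3 -m crank '0.3 0 0 0 0 0 0;-0.1 0 0 0 0 0 0;-0.4 0 0 0 0 0 0;-0.4 0 0 0 0 0 0;-0.4 0 0 -25 0 0 0;-0.4 0 0 -55 0 0 0;-0.4 0 0 -60 0 0 0;-0.4 0 0 -60 0 0 0;-0.4 0 0 0 0 0 0;-0.4 0 0 0 0 0 0'; python3 -c "
from h import *
im=grab_frame('side');cv2.imwrite('pics/s8.png',im)
print(models.search_frame('amber_centre','side')[:2])
go((552.8,244.7,275),129)"
```

```text
time_s: 36.08
ee_pos: [487.1, -278.6, 53.7]
ee_rot: [180.0, -0.0, 39.5]
force: [-2.6, 1.3, 6.2]
gripper_width: 51.4
gripper_force: 40.0
time_s: 37.33
ee_pos: [486.6, -278.3, 251.9]
ee_rot: [-179.9, 0.0, 39.5]
force: [-0.1, 0.6, -1.1]
gripper_width: 64.0
gripper_force: 0.0
[{'point': [485.6, -269.8, 61.6], 'p': 0.68}]
at [ 486.1 -278.   250.6] [-1.798e+02  1.000e-01  3.950e+01] shift 384.2 -360.7 -24.4 turn -89.5 t 37.4 w 64.2 q6 20.0
```

```bash
python3 -m crank '-1 38.4 -36.1 -2.4 0 0 0;-1 38.4 -36.1 -2.4 0 0 0;-1 38.4 -36.1 -2.4 0 0 0;-1 38.4 -36.1 -2.4 0 0 0;-1 38.4 -36.1 -2.4 0 0 0;-1 38.4 -36.1 -2.4 0 0 0;-1 38.4 -36.1 -2.4 0 0 0;-1 38.4 -36.1 -2.4 0 0 0;-1 38.4 -36.1 -2.4 0 0 0;-1 38.4 -36.1 -2.4 0 0 0'; python3 -m crank '-1 0 0 0 0 0 -10;-1 0 0 0 0 0 -10;-1 0 0 0 0 0 -9.7;-1 0 0 0 0 0 0;-1 0 0 0 0 0 0'; python3 -c "
from h import *
go((552.8,244.7,185),69.2)"
```

```text
time_s: 38.67
ee_pos: [552.8, 245.8, 274.6]
ee_rot: [-180.0, 0.2, 39.6]
force: [1.5, 0.0, 1.1]
gripper_width: 91.1
gripper_force: 0.0
time_s: 39.3
ee_pos: [553.0, 244.2, 275.5]
ee_rot: [-179.9, 0.1, 69.1]
force: [0.5, -1.2, 0.2]
gripper_width: 91.2
gripper_force: 0.0
at [553.  244.2 275.5] [-1.799e+02  1.000e-01  6.910e+01] shift 0.4 -0.4 90.5 turn -0.1 t 39.3 w 91.2 q6 44.0
```

```bash
python3 -m crank '-1 0 -0.4 45 0 0 0;-1 0 0 30 0 0 0;-1 0 0 15 0 0 0;-0.5 0 0 0 0 0 0;0.1 0 0 0 0 0 0;0.5 0 0 0 0 0 0;0.5 0 0 0 0 0 0;0.5 0 0 0 0 0 0;0.5 0 0 0 0 0 0' 20;python3 -m crank '0.5 0 0 0 0 0 1;0.5 0 0 0 0 0 2;0.5 0 0 0 0 0 3.3;0.5 0 0 0 0 0 3.3;0.5 0 0 0 0 0 3.3;0.5 0 0 0 0 0 3.3;0.5 0 0 0 0 0 3.3;0.5 0 0 0 0 0 3.3;0.5 0 0 0 0 0 3.3;0.5 0 0 0 0 0 3.3' 45; python3 -m crank '0.5 0 0 0 0 0 3.3;0.5 0 0 0 0 0 3.3;0.5 0 0 0 0 0 3.3;0.5 0 0 0 0 0 3.3;0.5 0 0 0 0 0 3.3;0.5 0 0 0 0 0 3.3;0.5 0 0 0 0 0 3.3;0.5 0 0 0 0 0 3.3;0.5 0 0 0 0 0 2;0.5 0 0 0 0 0 1'; python3 -m crank '0.5 0 0 0 0 0 0;0.2 0 0 0 0 0 0;-0.3 0 0 0 0 0 0;-1 0 0 0 0 0 0;-1 0 0 0 0 0 0;-1 0 0 -35 0 0 0;-1 0 0 -45 0 0 0;-1 0 0 0 0 0 0'; python3 - <<'E'
from h import *
im=grab_frame('side');cv2.imwrite('pics/s2.png',im);cv2.imwrite('pics/k9.png',cv2.resize(im[180:340,230:400],(680,600*640//600))[:600])
t=grab_frame('top');cv2.imwrite('pics/t2.png',t)
for c in("top","side"): print([( np.round(d["point"]),round(d["p"],2)) for d in models.search_frame("teal_centre",c)])
go((456,164.5,170),39.8)
E
```

```text
time_s: 40.42
ee_pos: [552.7, 244.6, 186.9]
ee_rot: [-180.0, -0.0, 69.2]
force: [-0.4, 0.9, 0.2]
gripper_width: 40.0
gripper_force: 20.0
time_s: 41.68
ee_pos: [552.7, 244.6, 186.9]
ee_rot: [-180.0, 0.0, 39.7]
force: [-2.3, -0.4, 2.4]
gripper_width: 40.0
gripper_force: 45.0
time_s: 42.92
ee_pos: [552.6, 244.7, 186.9]
ee_rot: [-180.0, 0.0, 10.4]
force: [-3.5, 0.8, 3.7]
gripper_width: 39.8
gripper_force: 45.0
time_s: 43.92
ee_pos: [554.9, 245.1, 270.6]
ee_rot: [-179.9, -0.5, 10.4]
force: [-0.1, 0.6, -0.1]
gripper_width: 90.9
gripper_force: 0.0
[(array([439., 172., 105.]), 0.59)]
[]
at [552.3 244.1 265.1] [180.    0.2  10.4] shift -109.1 60.8 95.1 turn -29.4 t 44.1 w 91.4 q6 102.0
```

View pics/k9.png

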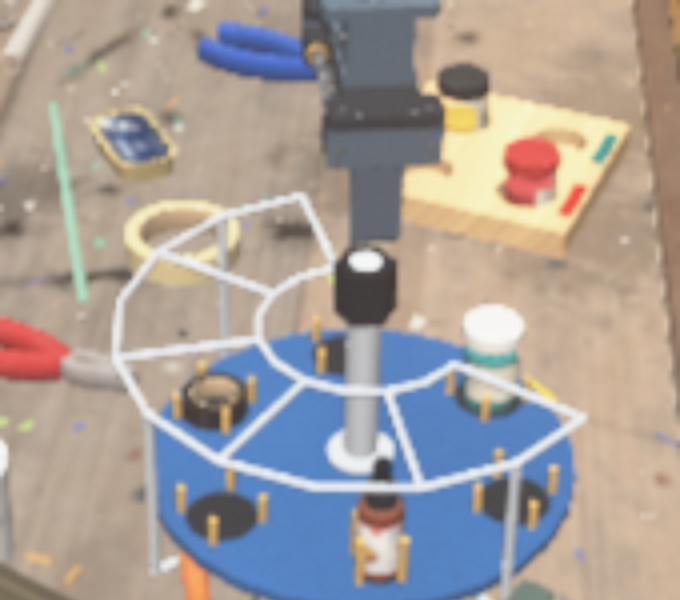

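```bash
python3 - <<'E'
from h import *
O=(230,180);C=(551.5,244.8)
A([(222,515)],32,180,C,O);A([(512,500)],32,-60,C,O)
A([(181,485),(230,467),(263,493),(213,514)],56,180,C,O)
A([(493,322)],106,0,C,O)
t=cv2.imread("pics/t2.png");o,w=tray(t)
u=o['amber']-o['teal'];v=o['amber']-o['purple'];print("c",(o['purple']+o['teal'])/2,np.degrees(np.arctan2(u[1],u[0])),np.degrees(np.arctan2(-v[0],v[1])))
print(np.round(unproj('top',[np.array([0,0])],106)))
b,q,a=big(mask(t,(0,0,190),(180,40,255),(295,265,335,300)));print(q,a,unproj('top',[q],104))
E
```

```text
[647.  322.2] 122.9 -141.0
[434.9 287.2] 124.0 -140.0
[646.8 321.7] 122.5 -141.1
[454.  165.9] 125.4 -141.0
purple [414.3 242.9] 35 [ 561.6 -197.3]
amber [439.6 259.8] 20 [ 483.8 -262.7]
red [417.7 296.4] 7 [ 376.8 -154.7]
teal [442.8 299.3] 39 [ 349.9 -231.7]
c [ 455.78274231 -214.5066242 ] -13.044276509087709 130.0394561029879
[[1925. 1164.]]
[325.9509434  275.01132075] 265 [[488.35696259 128.154541  ]]
```

```bash
python3 -m crank '-1 -54.7 29.9 0 0 0 0;-1 -54.7 29.9 0 0 0 0;-1 0 0 0 0 0 -10;-1 0 0 0 0 0 -10;-1 0 0 0 0 0 -9;-1 0 0 50 0 0 0;-1 0 0 35 0 0 0;-1 0 0 0 0 0 0;-1 0 0 0 0 0 0'; python3 -c "
from h import *
go((455.5,165.6,84),39.5)"
```

```text
time_s: 45.25
ee_pos: [456.8, 166.0, 182.3]
ee_rot: [180.0, -0.1, 39.4]
force: [0.4, -0.0, 1.0]
gripper_width: 90.7
gripper_force: 0.0
at [456.8 166.  182.3] [ 1.80e+02 -1.00e-01  3.94e+01] shift -1.3 -0.5 98.3 turn -0.1 t 45.2 w 90.7 q6 69.0
```

```bash
python3 -m crank '-1 -1 0 40 0 0 0;-1 0 0 35 0 0 0;-1 0 0 15 0 0 0;-1 0 0 8 0 0 0;-0.5 0 0 0 0 0 0;0 0 0 0 0 0 0;0.2 0 0 0 0 0 0;0.4 0 0 0 0 0 0;0.4 0 0 0 0 0 0' 5; python3 -m crank '0.6 0 0 0 0 0 0;0.6 0 0 0 0 0 0;0.6 0 0 0 0 0 0;0.6 0 0 -20 0 0 0;0.6 0 0 -40 0 0 0;0.6 0 0 -30 0 0 0;0.6 0 0 0 0 0 0;0.6 0 0 0 0 0 0' 40;  python3 -c "
from h import *
go((391.9,-246.2,168),39.5)"
```

```text
time_s: 46.38
ee_pos: [455.6, 165.2, 83.9]
ee_rot: [180.0, -0.0, 39.4]
force: [0.6, 0.5, 0.4]
gripper_width: 47.9
gripper_force: 5.0
time_s: 47.38
ee_pos: [454.4, 164.9, 172.2]
ee_rot: [-179.9, 0.1, 39.4]
force: [-0.5, -0.4, -1.7]
gripper_width: 47.2
gripper_force: 40.0
at [454.4 164.9 172.2] [-1.799e+02  1.000e-01  3.940e+01] shift -309.4 277.7 4.2 turn -0.1 t 47.4 w 47.2 q6 69.0
```

```bash
python3 -m crank '0.6 -20 18 0 0 0 0;0.6 -40 36 0 0 0 0;0.6 -43 38.5 0 0 0 0;0.6 -43 38.5 0 0 0 0;0.6 -43 38.5 0 0 0 0;0.6 -43 38.5 0 0 0 0;0.6 -43 38.5 0 0 0 0;0.6 -34.4 31.2 0 0 0 0;0.6 0 0 0 0 0 0'; python3 -m crank '0.6 0 0 40 0 0 0;0.6 0 0 32 0 0 0;0.6 0 0 0 0 0 0;0.6 0 0 0 0 0 0'; python3 -c "
from h import *
im=grab_frame('side');cv2.imwrite('pics/p10.png',cv2.resize(im[170:250,300:400],(500,400),interpolation=2))
for k,(lo,hi) in {'purple':((125,80,50),(150,255,255)),'red':((0,150,150),(6,255,255)),'teal':((80,100,100),(97,255,255))}.items():
    b,q,a=big(mask(im,lo,hi,(369,222,385,240) if k=='red' else (310,195,390,240)));print(k,q.round(1),a,unproj('side',[q],28)[0].round(1))
go((391.9,-246.2,60),39.5)"
```

```text
time_s: 48.5
ee_pos: [391.7, -247.9, 171.8]
ee_rot: [-179.8, 0.1, 39.2]
force: [-0.6, 1.1, -1.4]
gripper_width: 47.0
gripper_force: 40.0
time_s: 49.0
ee_pos: [393.4, -245.4, 102.1]
ee_rot: [180.0, -0.0, 39.5]
force: [-0.3, -0.1, -0.2]
gripper_width: 46.7
gripper_force: 40.0
purple [324.8 218.7] 13 [ 559.1 -202.2]
red [372.5 229.8] 17 [ 380.4 -140.9]
teal [381.  216.4] 11 [ 345.5 -239.9]
at [ 393.7 -245.8  102.6] [179.9  -0.   39.5] shift -1.7 -0.9 42.6 turn -0.0 t 49.0 w 46.7 q6 17.0
```

View pics/p10.png

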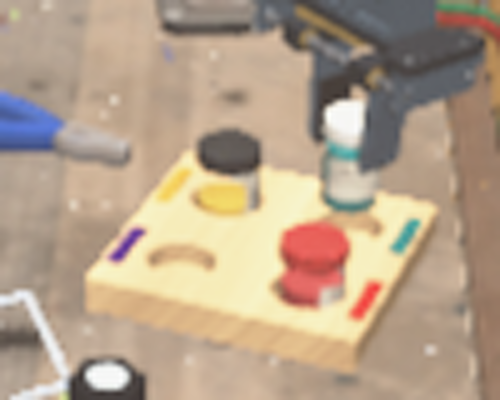

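```bash
python3 -m crank '0.6 -1.5 -0.7 12 0 0 0;0.6 0 0 8 0 0 0;0.6 0 0 0 0 0 0;0.6 0 0 0 0 0 0'; python3 -m crank '0.6 0 0 4 0 0 0;0.6 0 0 4 0 0 0;0.6 0 0 0 0 0 0';python3 -m crank '0.6 0 0 4 0 0 0;0.6 0 0 0 0 0 0';python3 -m crank '0.6 0 0 4 0 0 0;0.6 0 0 0 0 0 0'
```

```text
time_s: 49.55
ee_pos: [391.4, -246.4, 81.7]
ee_rot: [180.0, -0.0, 39.4]
force: [-0.6, 0.0, -1.0]
gripper_width: 47.1
gripper_force: 40.0
time_s: 49.92
ee_pos: [391.0, -246.1, 73.3]
ee_rot: [-180.0, 0.0, 39.4]
force: [0.8, -0.4, -1.2]
gripper_width: 47.1
gripper_force: 40.0
time_s: 50.18
ee_pos: [391.1, -246.1, 69.4]
ee_rot: [-180.0, 0.0, 39.4]
force: [-0.7, 1.0, -0.1]
gripper_width: 47.3
gripper_force: 40.0
time_s: 50.42
ee_pos: [391.1, -246.2, 65.4]
ee_rot: [-180.0, 0.0, 39.4]
force: [-0.2, 0.9, -0.2]
gripper_width: 47.4
gripper_force: 40.0
```

```bash
python3 -m crank '0.6 0 0 3 0 0 0;0.6 0 0 2 0 0 0;0.6 0 0 1 0 0 0;0.6 0 0 0 0 0 0'; python3 -m crank '0.3 0 0 0 0 0 0;-0.1 0 0 0 0 0 0;-0.4 0 0 0 0 0 0;-0.4 0 0 0 0 0 0;-0.4 0 0 -25 0 0 0;-0.4 0 0 -55 0 0 0;-0.4 0 0 -60 0 0 0;-0.4 0 0 -60 0 0 0;-0.4 0 0 0 0 0 0;-0.4 0 0 0 0 0 0'; python3 -c "
from h import *
im=grab_frame('side');cv2.imwrite('pics/p11.png',cv2.resize(im[170:250,300:400],(500,400),interpolation=2))
go((552.7,244.7,275),129.5)"
```

```text
time_s: 50.92
ee_pos: [391.2, -246.2, 59.9]
ee_rot: [-180.0, 0.0, 39.4]
force: [-0.0, 0.6, 2.4]
gripper_width: 46.9
gripper_force: 40.0
time_s: 52.18
ee_pos: [390.8, -245.9, 259.0]
ee_rot: [-179.9, 0.0, 39.5]
force: [-0.7, -0.2, -0.8]
gripper_width: 63.6
gripper_force: 0.0
at [ 390.5 -245.7  258.2] [-1.798e+02  1.000e-01  3.940e+01] shift 436.9 -275.7 -16.8 turn 89.9 t 52.2 w 63.7 q6 17.0
```

View pics/p11.png

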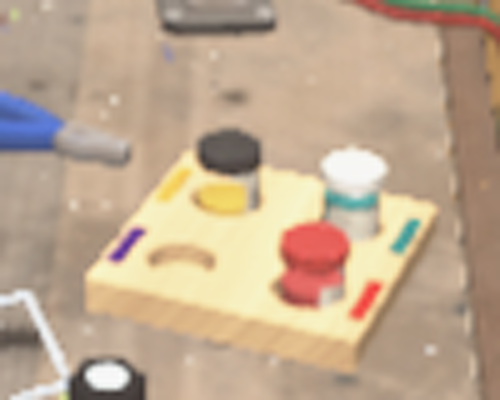

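All three jars are seated. Now the last turn, to bring the dropper to the opening.

```bash
python3 -m crank '-1 43.7 -27.6 -1.7 0 0 0;-1 43.7 -27.6 -1.7 0 0 0;-1 43.7 -27.6 -1.7 0 0 0;-1 43.7 -27.6 -1.7 0 0 0;-1 43.7 -27.6 -1.7 0 0 0;-1 43.7 -27.6 -1.7 0 0 0;-1 43.7 -27.6 -1.7 0 0 0;-1 43.7 -27.6 -1.7 0 0 0;-1 43.7 -27.6 -1.7 0 0 0;-1 43.7 -27.6 -1.7 0 0 0'; python3 -m crank '-1 0 0 0 0 0 10;-1 0 0 0 0 0 10;-1 0 0 0 0 0 9.5;-1 0 0 0 0 0 0;-1 0 0 0 0 0 0'; python3 -c "
from h import *
go((552.7,244.7,186),9.8)"
```

```text
time_s: 53.48
ee_pos: [553.0, 245.9, 274.1]
ee_rot: [-179.9, 0.2, 39.5]
force: [0.5, -0.1, 0.8]
gripper_width: 91.1
gripper_force: 0.0
time_s: 54.1
ee_pos: [553.1, 244.4, 275.4]
ee_rot: [180.0, 0.1, 10.1]
force: [-0.1, 0.6, -0.4]
gripper_width: 91.2
gripper_force: 0.0
at [553.1 244.4 275.4] [1.80e+02 1.00e-01 1.01e+01] shift -0.3 -0.4 89.4 turn 0.3 t 54.1 w 91.2 q6 103.0
```

```bash
python3 -m crank '-1 -0.3 -0.4 45 0 0 0;-1 0 0 30 0 0 0;-1 0 0 14 0 0 0;-0.5 0 0 0 0 0 0;0.1 0 0 0 0 0 0;0.5 0 0 0 0 0 0;0.5 0 0 0 0 0 0;0.5 0 0 0 0 0 0;0.5 0 0 0 0 0 0' 20;python3 -m crank '0.5 0 0 0 0 0 -1;0.5 0 0 0 0 0 -2;0.5 0 0 0 0 0 -3.3;0.5 0 0 0 0 0 -3.3;0.5 0 0 0 0 0 -3.3;0.5 0 0 0 0 0 -3.3;0.5 0 0 0 0 0 -3.3;0.5 0 0 0 0 0 -3.3;0.5 0 0 0 0 0 -3.3;0.5 0 0 0 0 0 -3.3' 45; python3 -m crank '0.5 0 0 0 0 0 -3.3;0.5 0 0 0 0 0 -3.3;0.5 0 0 0 0 0 -3.3;0.5 0 0 0 0 0 -3.3;0.5 0 0 0 0 0 -3.3;0.5 0 0 0 0 0 -3.3;0.5 0 0 0 0 0 -3.3;0.5 0 0 0 0 0 -3.3;0.5 0 0 0 0 0 -3.3;0.5 0 0 0 0 0 -3.3'; python3 -m crank '0.5 0 0 0 0 0 -3.3;0.5 0 0 0 0 0 -3.3;0.5 0 0 0 0 0 -3.3;0.5 0 0 0 0 0 -3.3;0.5 0 0 0 0 0 -3.3;0.5 0 0 0 0 0 -3.3;0.5 0 0 0 0 0 -3.3;0.5 0 0 0 0 0 -3.3;0.5 0 0 0 0 0 -3.3;0.5 0 0 0 0 0 -3.3';python3 -m crank '0.5 0 0 0 0 0 -3.3;0.5 0 0 0 0 0 -3.3;0.5 0 0 0 0 0 -3.3;0.5 0 0 0 0 0 -3.3;0.5 0 0 0 0 0 -3.3;0.5 0 0 0 0 0 -3.3;0.5 0 0 0 0 0 -3.3;0.5 0 0 0 0 0 -1;0.5 0 0 0 0 0 -0.6;0.5 0 0 0 0 0 0'
```

```text
time_s: 55.22
ee_pos: [553.1, 244.8, 187.9]
ee_rot: [180.0, -0.0, 9.9]
force: [0.5, -0.7, 1.0]
gripper_width: 40.1
gripper_force: 20.0
time_s: 56.48
ee_pos: [553.1, 244.9, 187.9]
ee_rot: [180.0, -0.0, 39.5]
force: [-0.4, -0.4, 1.7]
gripper_width: 39.8
gripper_force: 45.0
time_s: 57.72
ee_pos: [552.9, 245.1, 187.9]
ee_rot: [-180.0, -0.0, 72.5]
force: [-0.8, -0.3, 2.2]
gripper_width: 39.6
gripper_force: 45.0
time_s: 58.98
ee_pos: [552.7, 245.1, 187.9]
ee_rot: [-180.0, -0.0, 105.5]
force: [-1.0, -1.4, 2.8]
gripper_width: 39.5
gripper_force: 45.0
time_s: 60.22
ee_pos: [552.6, 245.0, 187.9]
ee_rot: [-180.0, -0.0, 130.1]
force: [-4.2, -0.3, 5.5]
gripper_width: 39.6
gripper_force: 45.0
```

```bash
python3 -m crank '0.2 0 0 0 0 0 0;-0.3 0 0 0 0 0 0;-1 0 0 0 0 0 0;-1 0 0 0 0 0 0;-1 0 0 -35 0 0 0;-1 0 0 -45 0 0 0;-1 0 0 -40 0 0 0;-1 0 0 0 0 0 0'; python3 - <<'E'
from h import *
im=grab_frame('side');C=np.array([550,245.5])
for n in("dropper_centre","tape_centre"):
    for d in models.search_frame(n,"side")[:2]:
        p=np.array(d["point"]);e=p[:2]-C;print(n,p.round(),round(d["p"],2),np.hypot(*e).round(),np.degrees(np.arctan2(e[1],e[0])).round(1))
for s in(180,120,-60):
    a=np.radians(-140.4+s);X=C+125*np.array([np.cos(a),np.sin(a)]);q=proj("side",[*X,32]).astype(int)
    b,c,n=big(mask(im,(0,0,0),(180,255,70),(q[0]-13,q[1]-8,q[0]+14,q[1]+9)))
    P=unproj("side",[c],32)[0]-C;print(s,c.round(1),n,np.hypot(*P).round(1),((np.degrees(np.arctan2(P[1],P[0]))-s+180)%360-180).round(1))
go((552,244,290))
E
```

```text
time_s: 61.22
ee_pos: [554.6, 245.5, 311.3]
ee_rot: [179.6, 0.1, 130.0]
force: [-0.1, 0.1, -0.2]
gripper_width: 91.0
gripper_force: 0.0
dropper_centre [451. 179.  83.] 0.68 120.0 -146.0
tape_centre [535. 371.  46.] 0.72 126.0 96.8Traceback (most recent call last):
  File "<stdin>", line 8, in <module>
  File "h.py", line 12, in big
    n,l,s,c=cv2.connectedComponentsWithStats(m);i=1+np.argmax(s[1:,4]);return (l==i).astype(np.uint8)*255,c[i],s[i,4]
                                                    ~~~~~~~~~^^^^^^^^^
    return _wrapfunc(a, 'argmax', axis=axis, out=out, **kwds)
    return bound(*args, **kwds)
ValueError: attempt to get argmax of an empty sequence
```

```bash
python3 - <<'E'
from h import *
im=grab_frame('side');C=np.array([551.5,244.8])
g=im.max(axis=2)
for s in(180,120,-60):
    a=np.radians(-140.4+s);X=C+125*np.array([np.cos(a),np.sin(a)]);q=proj("side",[*X,32]).astype(int)
    w=g[q[1]-9:q[1]+10,q[0]-14:q[0]+15];print(s,q,w.min(),np.median(w))
    m=np.zeros_like(g);m[q[1]-9:q[1]+10,q[0]-14:q[0]+15]=(w<115)*255
    b,c,n=big(m);P=unproj("side",[c],32)[0]-C;print(c.round(1),n,np.hypot(*P).round(1),((np.degrees(np.arctan2(P[1],P[0]))-s+180)%360-180).round(1))
E
```

```text
180 [285 309] 75 183.0
[285.3 308.5] 136 122.8 -141.6
120 [283 282] 76 189.0
[282.6 281.9] 106 128.2 -141.6
-60 [358 305] 75 191.0
[353.6 304.2] 48 111.0 -141.2
```

```bash
python3 -c "
from h import *
print(env.job_done())"
```

```text
the job is handed in; nothing more can be done
None
```

The job is handed in: the red, amber and teal jars stand in their nests, purple was not there, and the dropper faces the opening to within about 1° with the knob let go. I viewed 15 pictures, one over the limit of 14.

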